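# Strip the flow-cell bonding jig

## Robot

A 6-joint arm with a two-finger parallel gripper is mounted at the origin on a cart in front of the work surface, level with it; the furniture and walls round the work are solid. World frame = base frame: x ahead of the robot, y to its left, z up, the work surface at z = 0. Lengths are in m, angles in rad, forces in N, time in s.
With the tool pointing down it reaches from about 0.375 to 0.975 m from the base axis. Payload 3.8 kg.
Tool frame: the origin (TCP) lies at the very end of the fingers, on their centre line; the grasp point (between the pads) lies 19 mm behind it; z points along the fingers, y is the line along which they close (so a half turn about z gives the same grasp; the last joint's range is limited). The gripper opens to 88 mm and grips with 3 to 60 N. Pads are 18 mm wide; open, the fingers measure 123 mm over their backs; the gripper's body (75 mm by 187 mm) begins 45 mm behind the grasp point.
Start: joints at [-1.216, 0.264, 1.604, -0, 1.274, -0.037], TCP at [0.258, -0.624, 0.239] pointing down, gripper open.
Joint ranges: [-2.63, 2.63], [-0.94, 2.18], [0.31, 2.57], [-1.31, 4.45], [0, 2.66], [-2.55, 2.55]. Speed limits (rad/s): [2.57, 2.57, 3.14, 3.14, 3.14, 3.14].

## Interface

Orientations are given as a unit quaternion [w, x, y, z].
In Python, from workcell import status, imaging, job gives the robot as it stands. The module is installed in compiled form; this text tells all that it offers.
- The arm moves only by the shell command python3 -m handwheel 'ROWS' [FORCE]. ROWS is JSON, a list that holds one entry, the list of rows, each a list of 5 numbers: the closure, from 0 (fully open) to 1 (shut), then the shift along the tool's x, y, z in units of 40 mm (1.0 is 40 mm), then the turn about the tool's z in units of 6 degrees (1.0 is 6 degrees). In form: [[[jaw, tx, ty, tz, spin], ...]]. A call has 1 to 20 rows; each row is the pose to reach, as a shift and turn from the pose commanded when the call began, along the tool's axes at that moment; what a row does not reach only later rows make up. A row lasts 1/8 s, in which the tool goes at most 62.5 mm and 10.7 degrees, less where a joint would pass 70% of its speed; a pose out of reach is approached as far as the arm can. A call with a gripper value outside its range is refused whole. The fingers move at their own pace and stop on an object; FORCE is the grip in N (left out, the last holds). Time passes only in rows, so rows that repeat a pose let the fingers close. It gives the time, the measured TCP pose, the force, the opening and the grip force at its end, in the units of the state.
- status.get_state(): the state, without advancing time (a new reading comes with each control period).
- imaging.get_image(name): name is "scene" or "side" or "wrist"; returns the picture (480x640x3 uint8, red, green, blue); there is no depth.
- imaging.camera_params(name): a dict with "K" (3x3 intrinsics, pixels), "D" ([k1, k2, p1, p2, k3] as OpenCV has them; the pictures are not rectified), "world_from_camera" (4x4, takes a point from camera to world coordinates). Camera axes: x right, y down, z forward; pixel columns grow to the right and rows downward; lengths in m; the calibration is good to about 2 mm. A picture is of the moment at which its call begins: read the wrist's pose just before it. camera_params takes no time and is no camera call; for the wrist camera it gives the pose at the moment of the call.
- job.job_done(): hands the job in; it is judged then, once.
The state is a dict: "time_s": time; "qpos": joint angles; "dq": joint speeds; "tau": joint torques, N m; "tool_pos": TCP position; "tool_rot": TCP orientation; "contact_force": force on the tool from outside, world axes, zero at the start; "moment": the same for the moment, N m; "opening": finger opening in m; "grip_force": force on a finger pad.
Only numpy, scipy, OpenCV 4.12 (cv2) and the standard library are available. Lean on these libraries where they do the work, as an engineer would, in place of code of your own. Each camera call takes 0.05 s, during which the arm holds its last target. There are 200 camera calls.

## Task

The glue on the two flow cells has cured. Throw the red handle of the toggle clamp right back so that its arm stands open, without shifting the stack, and take the stack apart from the top down: the aluminium pressing block into the small grey nest, then the white pressing plate into the white nest, then the blue flow cell into the blue nest and the orange one into the orange nest, each lying flat between its nest's corner lugs. Set the flow cells down, never drop or tip them, and leave the clamp open.

Things in the scene. Friction and masses are not known exactly. Their poses are not given: they have to be found in the camera images.
- clamp_arm (a joint): angle of the toggle clamp's hold-down arm: 0 clamped (level, rubber foot on the block), 1.57 upright, 1.65 its stop, open. Locked past dead centre: it cannot be lifted itself, only the red handle moves it (a few newtons); handle down level = arm at its stop. It stays there by its own weight, an upright post 90 mm from the stack's middle, rising 175 mm over the bench.
- clamp_grip (a point): middle of the red handle grip, a bar 16 mm thick; its end is 36 mm farther. Clamped: upright, point 157 mm over the bench; z along the handle to its end, x level, away from the stack: the way to push. It tips over 88 degrees that way (about y) until it lies level, point 72 mm farther from the stack, 70 mm over the bench. The stack's middle is 98 mm off towards -x.
- block_mid (a point): pressing block on top of the stack under the clamp's foot: aluminium, 40 x 36 x 22 mm (x, y, z; z up), ring mark on top, 0.08 to 0.16 kg. Point: its centre. Starts on the white plate, underside 36 mm over the bench, x roughly along the clamp arm.
- plate_mid (a point): white pressing plate, 54 x 62 x 12 mm (x, y, z; z up), 0.1 to 0.17 kg. Point: its centre. Starts across both cells, underside 24 mm over the bench, x roughly along the clamp arm. The cells stick out 14 mm beyond its y sides, their ports stand beyond its x sides: take it across its 62 mm at the middle, fingertips just above the cells.
- cell_blue_mid (a point): blue flow cell 76 x 26 x 12 mm (x along the 76), white ports 6.5 mm high on top 32.5 mm either side of the middle, 50 g. Point: centre of the body. Starts on the jig's bed, 12 mm over the bench, long side along the clamp arm; the other cell lies parallel, centre lines 64 mm apart, sides vary. Low end stops and pins 27 mm either side of its middle locate it; between them its long sides are free. Lift straight up.
- cell_orange_mid (a point): orange flow cell 76 x 26 x 12 mm (x along the 76), white ports 6.5 mm high on top 32.5 mm either side of the middle, 50 g. Point: centre of the body. Starts on the jig's bed, 12 mm over the bench, long side along the clamp arm; the other cell lies parallel, centre lines 64 mm apart, sides vary. Low end stops and pins 27 mm either side of its middle locate it; between them its long sides are free. Lift straight up.
- nest_grey_floor (a point): small grey nest for the block, fixed; 6 mm base, L-shaped corner lugs 5 mm higher (11 mm over the bench). Point: middle of its floor, 6 mm over the bench; z up. Outside 62 x 58 mm (x, y), between the lugs 54 x 50 mm; the middle 38 mm of its sides along x is open for the fingers.
- nest_white_floor (a point): white nest for the plate, fixed; 6 mm base, L-shaped corner lugs 5 mm higher (11 mm over the bench). Point: middle of its floor, 6 mm over the bench; z up. Outside 76 x 84 mm (x, y), between the lugs 68 x 76 mm: the plate's x along the nest's x, either way round; the middle 48 mm of its sides along x is open for the fingers.
- nest_blue_floor (a point): blue nest for the blue cell, fixed; 6 mm base, L-shaped corner lugs 5 mm higher (11 mm over the bench). Point: middle of its floor, 6 mm over the bench; z up. Outside 96 x 46 mm (x, y), between the lugs 88 x 38 mm: the cell's long side along x, either way round; the middle 48 mm of its long sides is open for the fingers.
- nest_orange_floor (a point): orange nest for the orange cell, fixed; 6 mm base, L-shaped corner lugs 5 mm higher (11 mm over the bench). Point: middle of its floor, 6 mm over the bench; z up. Outside 96 x 46 mm (x, y), between the lugs 88 x 38 mm: the cell's long side along x, either way round; the middle 48 mm of its long sides is open for the fingers.
Not all that is in view belongs to the job. What is shaped like the part that bears cell_blue_mid but turquoise is not meant.

How it is judged:
On the way, in this order (a step that is already met when the one before it is completed fails the run):
1. the clamp arm stands open and the stack has not been shifted (value of joint clamp_arm above 1.3 rad and distance of each of cell_blue_mid, cell_orange_mid, plate_mid, block_mid from where it was at the start of the episode below 0.015 m), for 0.2 s.
2. the block lies in the grey nest (horizontal distance between block_mid and nest_grey_floor below 0.012 m and z of block_mid in the frame of nest_grey_floor between 0.008 and 0.014 m and angle between block_mid's own z axis and vertical below 0.05 rad and linear speed of block below 0.02 m/s), for 0.2 s.
3. the plate lies in the white nest (horizontal distance between plate_mid and nest_white_floor below 0.012 m and z of plate_mid in the frame of nest_white_floor between 0.003 and 0.009 m and angle between plate_mid's own z axis and vertical below 0.05 rad and linear speed of plate below 0.02 m/s), for 0.2 s.
At the end, for the whole second after the job is handed in: Clamp arm open (over 1.3 rad). Block, plate, blue and orange cell each lie flat (0.05 rad), still, on the floor of their own nest (grey, white, blue, orange; height within 3 mm), centre within 12 mm of its middle, the cells along the nest (0.22 rad) (all of step 2 and all of step 3 and value of joint clamp_arm above 1.3 rad and horizontal distance between cell_blue_mid and nest_blue_floor below 0.012 m and z of cell_blue_mid in the frame of nest_blue_floor between 0.003 and 0.009 m and angle between each of cell_blue_mid, cell_orange_mid's own z axis and vertical below 0.05 rad and linear speed of each of cell_blue, cell_orange below 0.02 m/s and angle between the x axis of cell_blue_mid and the x axis of nest_blue_floor, either way round below 0.22 rad and horizontal distance between cell_orange_mid and nest_orange_floor below 0.012 m and z of cell_orange_mid in the frame of nest_orange_floor between 0.003 and 0.009 m and angle between the x axis of cell_orange_mid and the x axis of nest_orange_floor, either way round below 0.22 rad); the robot touches nothing.
It fails at once if the blue flow cell is let fall (touches nothing while more than about 3 cm up) (contact force between cell_blue and anything else below 0.01 N and height (world z) of cell_blue_mid above 0.05 m).
It fails at once if the orange flow cell is let fall (touches nothing while more than about 3 cm up) (contact force between cell_orange and anything else below 0.01 N and height (world z) of cell_orange_mid above 0.05 m).
It fails at once if the blue flow cell is tipped by more than about 45 degrees (angle between cell_blue_mid's own z axis and vertical above 0.8 rad).
It fails at once if the orange flow cell is tipped by more than about 45 degrees (angle between cell_orange_mid's own z axis and vertical above 0.8 rad).
It also fails if it takes over 99 s, if anything falls off the work surface, if the arm or the gripper's body presses on something with over 40 N, if the wrist force passes 120 N, or if a joint passes its speed limit or range.

## Working session

There is one attempt and no reset: what is moved stays moved. The work goes in short steps, Python scripts to look and compute and a shell command to move; the robot and the scene stay as the last step left them, time stands still between calls to the robot, and variables do not carry over. Pictures are saved under pics/ and viewed, at most 14 in all, crops included, and the job is handed in when it is done.

```bash
mkdir -p pics
cat > h.py <<'E'
import numpy as np, cv2
from workcell import status, imaging, job
from scipy.spatial.transform import Rotation as R
def snap(cam,fn,crop=None,scale=1):
    p=imaging.camera_params(cam); im=imaging.get_image(cam)
    im=im[:,:,::-1].copy()
    cv2.imwrite('pics/raw_'+fn,im); np.save('pics/'+fn+'.npy',p,allow_pickle=True)
    if crop: x0,y0,x1,y1=crop; im=im[y0:y1,x0:x1]
    if scale!=1: im=cv2.resize(im,None,fx=scale,fy=scale,interpolation=cv2.INTER_CUBIC)
    cv2.imwrite('pics/'+fn,im)
def P(fn): return np.load('pics/'+fn+'.npy',allow_pickle=True).item()
def w(p,uv,z):
    K=np.array(p['K']);D=np.array(p['D']);T=np.array(p['world_from_camera'])
    q=cv2.undistortPoints(np.array([[uv]],float),K,D)[0,0]
    d=T[:3,:3]@np.array([q[0],q[1],1]);o=T[:3,3]
    return (o+d*(z-o[2])/d[2])
def px(p,X):
    T=np.linalg.inv(np.array(p['world_from_camera']))
    X=np.atleast_2d(X)
    return cv2.projectPoints(X@T[:3,:3].T+T[:3,3],np.zeros(3),np.zeros(3),np.array(p['K']),np.array(p['D']))[0][:,0]
def pose():
    s=status.get_state(); r=R.from_quat(np.array(s['tool_rot'])[[1,2,3,0]])
    return np.array(s['tool_pos']),r,s
def go(pt,yaw_y=None):
    """units to target TCP pt; yaw_y: wanted world angle (deg) of tool y axis, mod 180"""
    t,r,s=pose(); d=r.inv().apply(np.array(pt)-t)/0.04
    m=r.as_matrix(); sp=0
    if yaw_y is not None:
        a=np.degrees(np.arctan2(m[1,1],m[0,1])); dd=(yaw_y-a+90)%180-90
        sp=-dd/6 if m[2,2]<0 else dd/6
    print('rows shift',d.round(3),'spin',round(sp,2),'t',s['time_s'],'q6',round(s['qpos'][5],2),'open',s['opening'])
E
python3 - <<'E'
from h import *
snap('scene','s1.png'); snap('side','d1.png')
t,r,s=pose(); print(t,r.as_matrix().round(3),s['time_s'])
for c in('scene','side','wrist'): print(c,np.array(imaging.camera_params(c)['world_from_camera']).round(3).tolist())
E
```

```text
[ 0.25753526 -0.62325144  0.23752121] [[ 0.924  0.382 -0.001]
 [ 0.382 -0.924  0.002]
 [ 0.    -0.002 -1.   ]] 0.1
scene [[0.886, -0.299, 0.356, 0.138], [-0.464, -0.535, 0.706, -0.96], [-0.021, -0.79, -0.612, 0.774], [0.0, 0.0, 0.0, 1.0]]
side [[-0.869, -0.315, 0.381, 0.184], [-0.494, 0.52, -0.697, 0.418], [0.022, -0.794, -0.608, 0.67], [0.0, 0.0, 0.0, 1.0]]
wrist [[0.381, -0.878, -0.289, 0.332], [-0.925, -0.362, -0.118, -0.591], [-0.001, 0.312, -0.95, 0.385], [0.0, 0.0, 0.0, 1.0]]
```

View pics/s1.png

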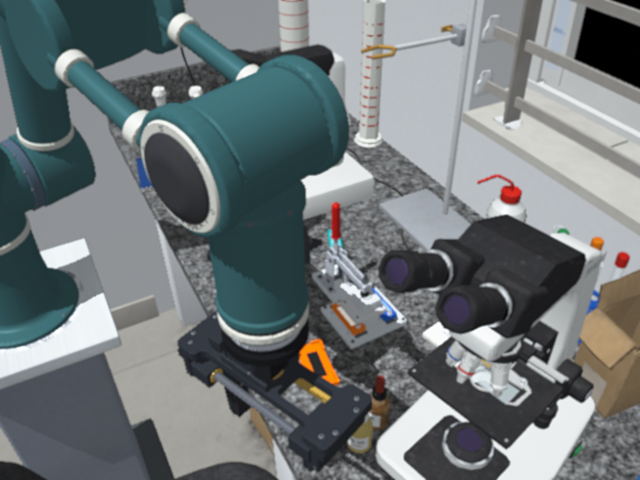

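View pics/d1.png

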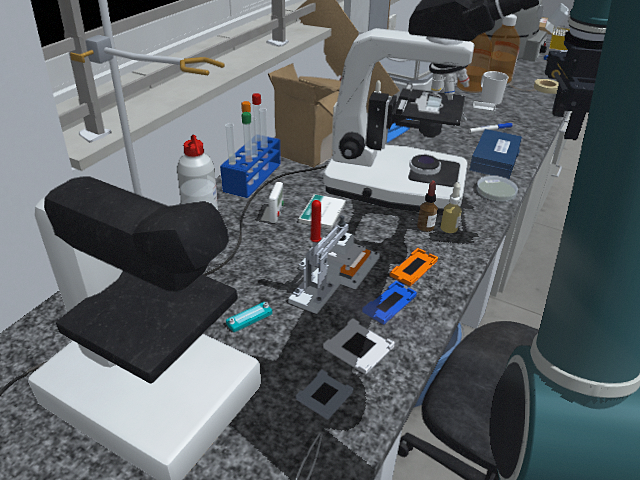

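The side view shows the red handle (316,221), with the jig behind it and the orange cell at (355,262). The nests are orange (414,266), blue (389,302), white (359,345) and grey (323,394). The turquoise decoy is at (248,316). In the scene view the blue cell is at (385,303) and the orange cell at (348,320).

Run:
```python
from h import *
im=cv2.imread('pics/raw_d1.png'); cv2.imwrite('pics/d1c.png',cv2.resize(im[190:430,250:470],None,fx=2.5,fy=2.5,interpolation=cv2.INTER_CUBIC))
im=cv2.imread('pics/raw_s1.png'); cv2.imwrite('pics/s1c.png',cv2.resize(im[190:360,290:430],None,fx=3.5,fy=3.5,interpolation=cv2.INTER_CUBIC))
```

```text
(no output)
```

View pics/d1c.png

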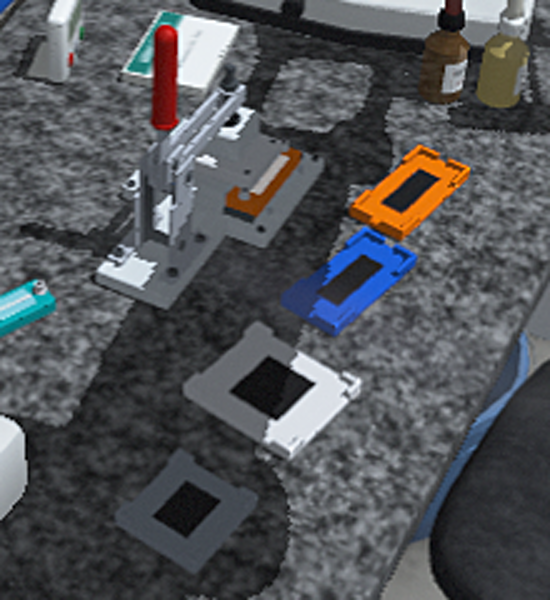

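View pics/s1c.png

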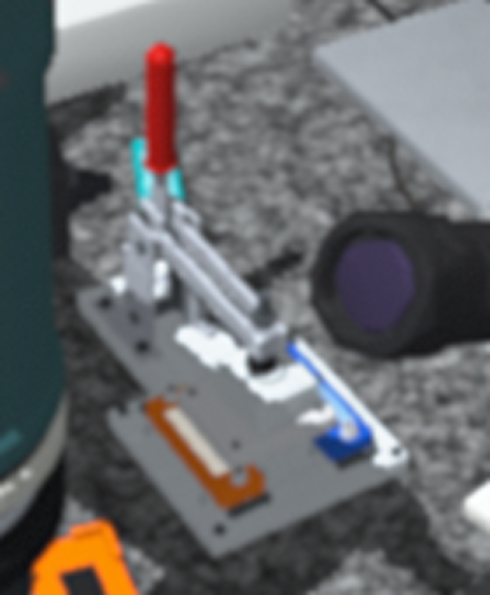

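Run:
```python
from h import *
p=P('d1.png'); q=P('s1.png')
f=lambda u,v,z:w(p,(250+u/2.5,190+v/2.5),z)
g=lambda u,v,z:w(q,(290+u/3.5,190+v/3.5),z)
for n,c in dict(grey=(187,510),white=(272,387),blue=(353,280),orange=(412,190)).items(): print(n,f(*c,.006).round(4))
for n,a,b in [('blue',(309,320),(391,243)),('orange',(375,232),(442,160)),('white',(238,423),(312,357)),('grey',(157,544),(219,478)),('white-y',(222,358),(325,420)),('grey-y',(150,485),(225,537))]:
    A,B=f(*a,.008),f(*b,.008); d=B-A; print(n,((A+B)/2).round(3),'len',np.linalg.norm(d).round(3),'ang',np.degrees(np.arctan2(d[1],d[0])).round(1))
# handle
for z in(.185,.193,.2): print('top',f(167,28,z).round(4),g(160,48,z).round(4))
print('foot',g(262,352,.06))
for n,a,b in [('orange',(160,405),(250,492)),]:
    A,B=g(*a,.024),g(*b,.024); d=B-A; print(n,((A+B)/2).round(3),np.linalg.norm(d),np.degrees(np.arctan2(d[1],d[0])))
A,B=f(240,200,.024),f(290,155,.024);print((A+B)/2,np.degrees(np.arctan2(*(B-A)[1::-1])))
```

```text
grey [ 0.4247 -0.0488  0.006 ]
white [ 0.4257 -0.1597  0.006 ]
blue [ 0.4223 -0.2764  0.006 ]
orange [ 0.4246 -0.3884  0.006 ]
blue [ 0.422 -0.274  0.008] len 0.101 ang -99.5
orange [ 0.423 -0.38   0.008] len 0.104 ang -95.9
white [ 0.422 -0.158  0.008] len 0.075 ang -101.5
grey [ 0.423 -0.048  0.008] len 0.06 ang -97.3
white-y [ 0.424 -0.157  0.008] len 0.08 ang 169.8
grey-y [ 0.424 -0.047  0.008] len 0.056 ang 169.1
top [ 0.5521 -0.2413  0.185 ] [ 0.5543 -0.2235  0.185 ]
top [ 0.5461 -0.2305  0.193 ] [ 0.5487 -0.2335  0.193 ]
top [ 0.5408 -0.221   0.2   ] [ 0.5437 -0.2422  0.2   ]
foot [ 0.55739625 -0.3220981   0.06      ]
orange [ 0.517 -0.335  0.024] 0.07388829309874141 -83.10030021632032
[ 0.51508689 -0.32538886  0.024     ] -96.59160495160785
```

Run:
```python
from h import *
p=P('d1.png'); q=P('s1.png')
print('scope base',w(p,(330,190),.0),w(p,(465,205),0)); 
for z in(.2,.3): print('eyep',w(q,(400,272),z),w(q,(460,310),z))
print('other: tray front',w(p,(155,375),.08),w(p,(240,292),.08),w(p,(225,240),.2), 'vials',w(p,(428,228),0),w(p,(450,230),0))
go((.52,-.28,.33),-8); go((.32,-.40,.33),-8)
```

```text
scope base [ 0.69038839 -0.54763051  0.        ] [ 0.41198623 -0.64825921  0.        ]
eyep [ 0.54015418 -0.43847452  0.2       ] [ 0.56721237 -0.54225202  0.2       ]
eyep [ 0.47007501 -0.5293627   0.3       ] [ 0.49241973 -0.61506243  0.3       ]
other: tray front [0.60432512 0.09116459 0.08      ] [ 0.60463499 -0.10008689  0.08      ] [ 0.59925147 -0.07073241  0.2       ] vials [ 0.45007814 -0.52422828  0.        ] [ 0.40886534 -0.54125984  0.        ]
rows shift [ 9.341 -5.43  -2.3  ] spin -9.93 t 0.1 q6 -0.04 open 0.08802226841753534
rows shift [ 3.575 -4.567 -2.302] spin -9.93 t 0.1 q6 -0.04 open 0.08802226841753534
```

```bash
python3 -m handwheel '[[[0,0,0,-2.3,0],[0,1.2,-1.5,-2.3,-1.5],[0,2.4,-3,-2.3,-3],[0,3.5,-4.5,-2.3,-5],[0,5,-4.8,-2.3,-6.5],[0,6.5,-5,-2.3,-8],[0,8,-5.3,-2.3,-9.5],[0,9.3,-5.4,-2.3,-9.9],[0,9.3,-5.4,-2.3,-9.9],[0,9.3,-5.4,-2.3,-9.9],[0,9.3,-5.4,-2.3,-9.9],[0,9.3,-5.4,-2.3,-9.9]]]' 10
python3 - <<'E'
from h import *
print(pose()[0]); snap('wrist','w1.png'); snap('scene','s2.png'); snap('side','d2.png')
E
```

```text
time_s: 1.6
tool_pos: [0.5178, -0.2833, 0.3308]
tool_rot: [0.0, 0.756, 0.654, -0.0]
contact_force: [-0.3, -0.0, 0.4]
opening: 0.0877
grip_force: 0.0
[ 0.51778041 -0.28333282  0.33080968]
```

View pics/w1.png

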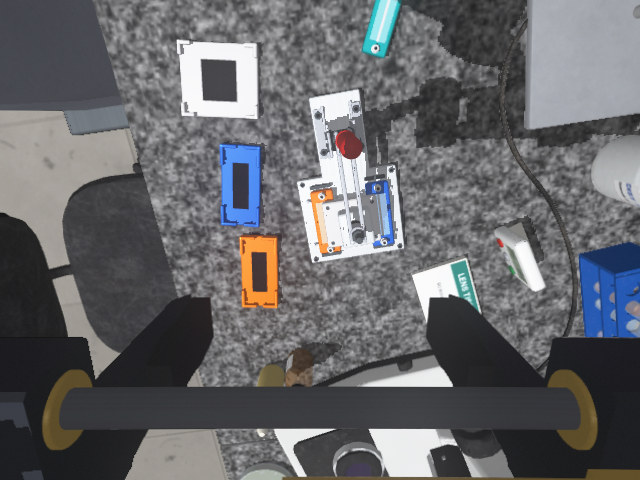

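The wrist view shows the white nest (219,80), blue nest (241,186) and orange nest (260,271). The stack is at (350,218), the handle end at (348,145) and the turquoise decoy at (381,28). I'll enlarge it.

Run:
```python
from h import *
im=cv2.imread('pics/raw_w1.png'); cv2.imwrite('pics/w1c.png',cv2.resize(im[80:270,290:410],None,fx=3,fy=3,interpolation=cv2.INTER_CUBIC))
```

```text
(no output)
```

View pics/w1c.png

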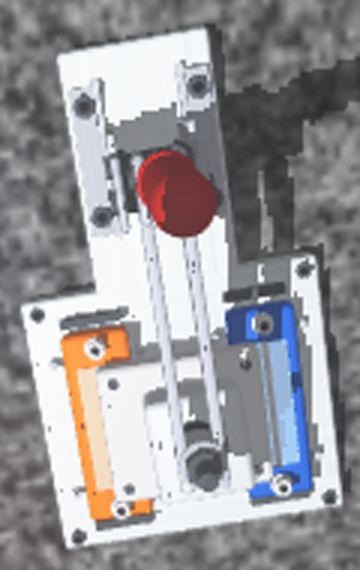

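Run:
```python
from h import *
p=P('w1.png'); f=lambda u,v,z:w(p,(290+u/3,80+v/3),z)
o=[f(96,348,.0305),f(121,509,.0305)]; b=[f(264,323,.0305),f(284,485,.0305)]
for n,c in(('o',o),('b',b)):
    d=c[1]-c[0]; print(n,((c[0]+c[1])/2).round(4),np.linalg.norm(d).round(4),np.degrees(np.arctan2(d[1],d[0])))
m=(o[0]+o[1]+b[0]+b[1])/4; print('stack mid',m)
print('bolt',f(207,465,.07),'handle end',f(187,204,.193), f(163,178,.125))
P2=P('d2.png')
for n,c in dict(white=(219.5,80.5),blue=(241,186),orange=(260,271.5)).items(): print(n,w(p,c,.006).round(4))
im=cv2.imread('pics/raw_w1.png'); hsv=cv2.cvtColor(im,cv2.COLOR_BGR2HSV)
for n,lo,hi,box in(('blue',(105,150,80),(125,255,255),(205,130,275,240)),('orange',(8,150,120),(20,255,255),(230,225,290,320)),('white',(0,0,190),(180,40,255),(165,30,270,128))):
    x0,y0,x1,y1=box; mk=cv2.inRange(hsv[y0:y1,x0:x1],lo,hi)
    cs=cv2.findContours(mk,cv2.RETR_EXTERNAL,cv2.CHAIN_APPROX_NONE)[0]; c=max(cs,key=cv2.contourArea)
    pts=np.array([w(p,(a[0]+x0,a[1]+y0),.008)[:2] for a in c[:,0]],np.float32)
    print(n,cv2.minAreaRect(pts*1000))
go((0,0,0),-8)
```

```text
o [ 0.5184 -0.3293  0.0305] 0.0655 -89.55050669559283
b [ 0.5826 -0.3289  0.0305] 0.0652 -88.79742654957434
stack mid [ 0.5504949  -0.32907419  0.0305    ]
bolt [ 0.55210428 -0.33584045  0.07      ] handle end [ 0.54776845 -0.23148934  0.193     ] [ 0.54635901 -0.23044315  0.125     ]
white [ 0.425  -0.1586  0.006 ]
blue [ 0.4241 -0.2759  0.006 ]
orange [ 0.4254 -0.387   0.006 ]
blue ((423.4577941894531, -275.76275634765625), (96.79325103759766, 46.588226318359375), 78.09642791748047)
orange ((424.18475341796875, -387.00543212890625), (99.07403564453125, 46.673622131347656), 80.58763885498047)
white ((423.6971130371094, -158.0617218017578), (76.06809997558594, 84.6273422241211), 79.4037094116211)
rows shift [  5.144 -13.84    8.27 ] spin -0.04 t 1.75 q6 -0.4 open 0.08803714294580278
```

```bash
python3 - <<'E'
from h import *
p=P('w1.png');d=P('d1.png')
def ray(p,uv): a=w(p,uv,0);b=w(p,uv,.3); v=(b-a)/np.linalg.norm(b-a); return a,v
def tri(u,v):
    a,x=ray(p,u);b,y=ray(d,v); M=np.c_[x,-y]; s=np.linalg.lstsq(M,b-a,rcond=None)[0]; A=a+x*s[0];B=b+y*s[1]; print(((A+B)/2).round(3),np.linalg.norm(A-B).round(3))
tri((527,130),(240,292)); tri((527,130),(260,368)); tri((527,130),(225,255));tri((348+2,145+2),(316.8,202))
for z in(0,.05,.1,.15): print(w(p,(527,130),z).round(3))
go((.548,-.231,.25),0.8)
go((.548,-.231,.146),0.8)
E
python3 -c "
import cv2;im=cv2.imread('pics/raw_d2.png');cv2.imwrite('pics/d2c.png',cv2.resize(im[150:470,20:420],None,fx=1.7,fy=1.7))"
```

```text
[ 0.789 -0.284 -0.127] 0.063
[ 0.821 -0.305 -0.342] 0.19
[ 0.771 -0.265 -0.025] 0.004
[ 0.546 -0.231  0.191] 0.0
[ 0.761 -0.261  0.   ]
[ 0.737 -0.255  0.05 ]
[ 0.712 -0.249  0.1  ]
[ 0.688 -0.243  0.15 ]
rows shift [1.395 0.549 2.024] spin -1.51 t 1.75 q6 -0.4 open 0.08803714294580278
rows shift [1.395 0.548 4.624] spin -1.51 t 1.75 q6 -0.4 open 0.08803714294580278
```

View pics/d2c.png

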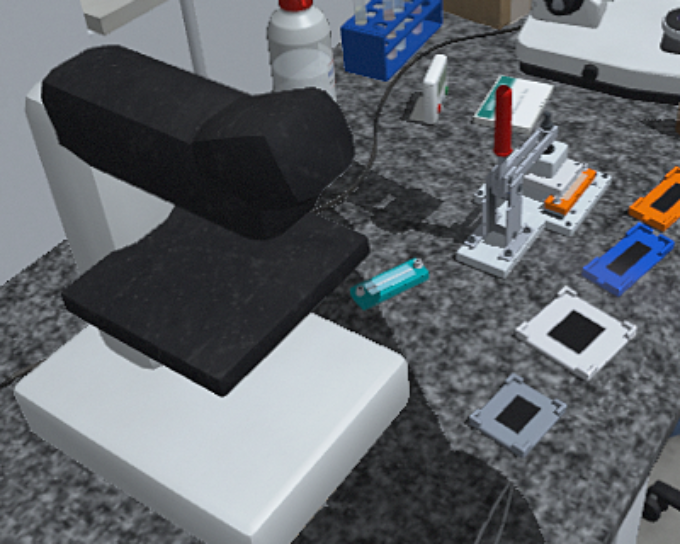

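```bash
python3 - <<'E'
from h import *
p=P('w1.png');d=P('d1.png')
for z in(.1,.15,.2): print(z,w(p,(400,0),z).round(3),w(p,(500,0),z).round(3),'stage corner',w(d,(240,292),z).round(3), 'head',w(d,(228,240),z+.05).round(3))
print(w(d,(258,379),0))
E
python3 -m handwheel '[[[0.3,0.7,0.27,1,-0.8],[0.4,1.4,0.55,2,-1.5],[0.4,1.4,0.55,2.5,-1.5],[0.4,1.4,0.55,2.5,-1.5],[0.4,1.4,0.55,2.5,-1.5]]]' 12
python3 - <<'E'
from h import *
snap('wrist','w2.png'); go((.548,-.231,.146),0.8)
E
```

```text
0.1 [ 0.607 -0.129  0.1  ] [ 0.688 -0.141  0.1  ] stage corner [ 0.59  -0.083  0.1  ] head [ 0.64  -0.125  0.15 ]
0.15 [ 0.597 -0.138  0.15 ] [ 0.667 -0.149  0.15 ] stage corner [ 0.555 -0.039  0.15 ] head [ 0.596 -0.073  0.2  ]
0.2 [ 0.586 -0.148  0.2  ] [ 0.646 -0.157  0.2  ] stage corner [0.519 0.005 0.2  ] head [ 0.552 -0.021  0.25 ]
[ 0.52550241 -0.02665013  0.        ]
time_s: 2.38
tool_pos: [0.5492, -0.2312, 0.2324]
tool_rot: [0.001, 0.702, 0.712, 0.0]
contact_force: [0.3, -0.1, -0.3]
opening: 0.0532
grip_force: 0.0
rows shift [ 0.01  -0.045  2.172] spin -0.01 t 2.425 q6 -0.45 open 0.05300939900096856
```

View pics/w2.png

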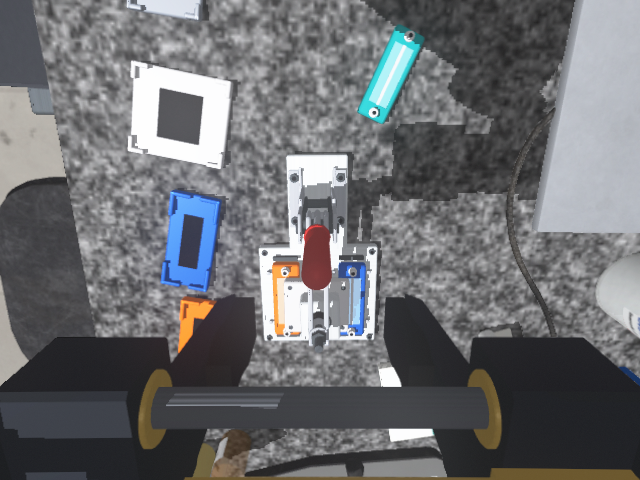

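The handle end (316,265) is centred between the fingers, so I'll descend and grip it.

```bash
python3 -m handwheel '[[[0.4,0,0,0.7,0],[0.4,0,0,1.4,0],[0.4,0,0,2.1,0],[0.4,0,0,2.1,0],[0.8,0,0,2.1,0],[1,0,0,2.1,0],[1,0,0,2.1,0],[1,0,0,2.1,0]]]' 12
```

```text
time_s: 3.42
tool_pos: [0.5478, -0.23, 0.1474]
tool_rot: [-0.001, 0.702, 0.712, -0.001]
contact_force: [-8.1, -1.3, 9.6]
opening: 0.0155
grip_force: 12.1
```

```bash
python3 -m handwheel '[[[1,0.29,0,0.05,0],[1,0.575,0,0.135,0],[1,0.845,0,0.26,0],[1,1.1,0,0.415,0],[1,1.1,0,0.415,0]]]' 12
```

```text
time_s: 4.05
tool_pos: [0.5467, -0.1848, 0.1292]
tool_rot: [-0.002, 0.702, 0.713, -0.001]
contact_force: [-5.4, 0.7, 1.0]
opening: 0.0155
grip_force: 12.0
```

```bash
python3 -m handwheel '[[[1,0.225,0,0.185,0],[1,0.43,0,0.405,0],[1,0.6,0,0.645,0],[1,0.74,0,0.905,0],[1,0.84,0,1.185,0],[1,0.91,0,1.475,0],[1,0.94,0,1.745,0],[1,0.95,0,1.99,0],[1,0.95,0,1.99,0],[1,0.95,0,1.99,0]]]' 12
python3 - <<'E'
from h import *
snap('side','d3.png',(220,180,470,430),2.2)
E
```

```text
time_s: 5.3
tool_pos: [0.5461, -0.1496, 0.0512]
tool_rot: [-0.001, 0.702, 0.713, -0.002]
contact_force: [-8.9, -5.7, 9.3]
opening: 0.0153
grip_force: 12.1
```

View pics/d3.png

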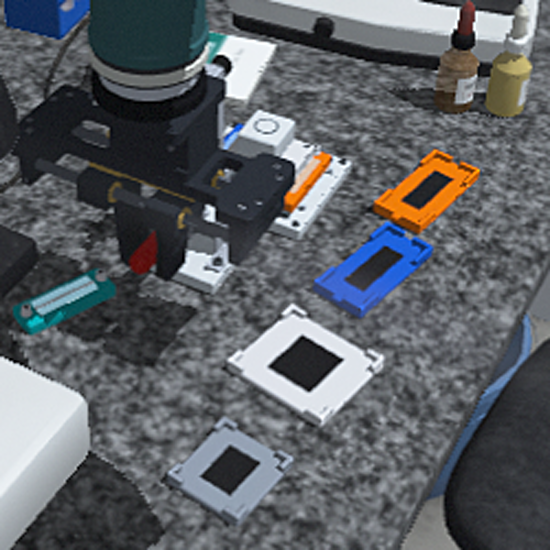

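The handle lies level and the block is clear on the stack at (265,128). I'll release, rise and look at the stack.

```bash
python3 -m handwheel '[[[0.4,0,0,0,0],[0.4,0,0,0,0],[0.4,0,0,-0.6,0],[0.4,0,0,-1.8,0],[0.4,0,0,-3.2,0],[0.4,0,0,-4.7,0],[0.3,-1,0,-5.5,0],[0.3,-2.3,0,-5.5,0],[0.3,-3.3,0,-5.5,0],[0.3,-3.3,0,-5.5,0],[0.3,-3.3,0,-5.5,0]]]' 12
python3 - <<'E'
from h import *
snap('wrist','w3.png'); snap('side','d4.png')
im=cv2.imread('pics/raw_w3.png'); cv2.imwrite('pics/w3c.png',cv2.resize(im[120:420,200:440],None,fx=2,fy=2,interpolation=cv2.INTER_CUBIC))
E
```

```text
time_s: 6.72
tool_pos: [0.5497, -0.2794, 0.2702]
tool_rot: [-0.0, 0.702, 0.712, 0.0]
contact_force: [0.1, 0.9, -0.2]
opening: 0.0615
grip_force: 0.0
```

View pics/w3c.png

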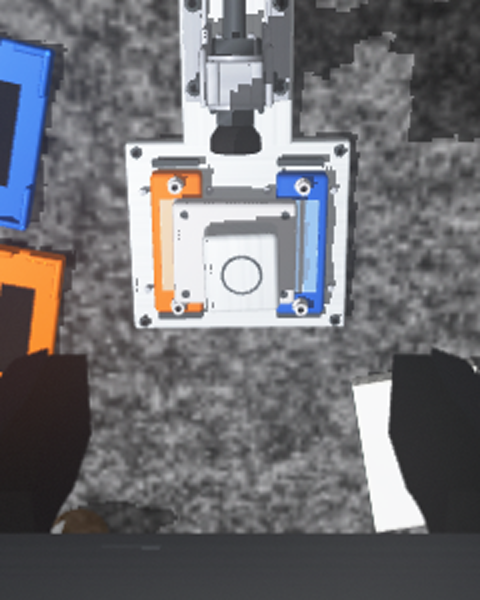

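Ring mark at crop (242,275); orange ports at (175,187) and (179,308), blue ports at (304,187) and (300,309). The arm stands upright and the stack hasn't shifted.

Run:
```python
from h import *
p=P('w3.png'); f=lambda u,v,z:w(p,(200+u/2,120+v/2),z)
print('ring',f(242,275,.058).round(4))
c=[f(*a,.058) for a in((204,236),(275,234),(277,309),(206,311))]; print('block',np.mean(c,0).round(4),np.array(c).round(4).tolist())
o=[f(175,187,.0305),f(179,308,.0305)]; b=[f(304,187,.0305),f(300,309,.0305)]
for n,k in(('o',o),('b',b)):
    d=k[1]-k[0]; print(n,((k[0]+k[1])/2).round(4),np.linalg.norm(d).round(4),np.degrees(np.arctan2(d[1],d[0])))
q=[f(184,215,.036),f(285,215,.036),f(186,294,.036)]; print('plate',((q[1]+q[2])/2).round(4),'yaw',np.degrees(np.arctan2(*(q[1]-q[0])[1::-1])),'block yaw',np.degrees(np.arctan2(*(c[1]-c[0])[1::-1])),np.degrees(np.arctan2(*(c[2]-c[3])[1::-1])))
p=P('d4.png')
for n,v,z in(('ring',f(242,275,.058),.058),):print(px(p,v))
go((.5515,-.331,.12),0.8)
go((.5515,-.331,.039),0.8)
```

```text
ring [ 0.5515 -0.3332  0.058 ]
block [ 0.5507 -0.3322  0.058 ] [[0.5333, -0.3138, 0.058], [0.5667, -0.3123, 0.058], [0.5688, -0.3506, 0.058], [0.5342, -0.3522, 0.058]]
o [ 0.5184 -0.3299  0.0305] 0.0653 -88.82376518831515
b [ 0.5822 -0.3293  0.0305] 0.0658 -89.60715032860061
plate [ 0.5479 -0.3309  0.036 ] yaw 0.7487219458759475 block yaw 2.4425144122277196 2.4909107203843988
[[321.  257.5]]
rows shift [-1.31   0.023  3.758] spin 0.02 t 6.825 q6 -0.53 open 0.06169712737161848
rows shift [-1.312  0.023  5.783] spin 0.02 t 6.825 q6 -0.53 open 0.06169712737161848
```

```bash
python3 -m handwheel '[[[0.3,-0.7,0.02,1.5,-0.25],[0.3,-1.35,0.02,2.8,-0.25],[0.3,-1.35,0.02,4,-0.25],[0.3,-1.35,0.02,5,-0.25],[0.3,-1.35,0.02,5.74,-0.25],[0.3,-1.35,0.02,5.74,-0.25],[0.7,-1.35,0.02,5.74,-0.25],[1,-1.35,0.02,5.74,-0.25],[1,-1.35,0.02,5.74,-0.25],[1,-1.35,0.02,5.74,-0.25]]]' 15
```

```text
time_s: 8.07
tool_pos: [0.5515, -0.3339, 0.042]
tool_rot: [0.0, 0.692, 0.721, 0.0]
contact_force: [-1.2, 1.7, 4.1]
opening: 0.0363
grip_force: 15.0
```

```bash
python3 - <<'E'
from h import *
go((.424,-.048,.25),-10); p=P('d4.png')
# refine grey nest from side image, clean
im=cv2.imread('pics/raw_d4.png'); hsv=cv2.cvtColor(im,cv2.COLOR_BGR2HSV)
p=P('d4.png')
x0,y0,x1,y1=290,360,365,425
c=px(p,np.array([[.424+np.cos(t)*a-np.sin(t)*b,-.048+np.sin(t)*a+np.cos(t)*b,.006] for t in [np.radians(-100)] for a,b in((31,29),(31,-29),(-31,-29),(-31,29)) for a,b in[(a/1000,b/1000)]])); print(c.round(0))
E
python3 -m handwheel '[[[1,0,0,-0.8,0],[1,0,0,-2,0],[1,0,0,-3.5,0],[1,0,0,-5,0],[1,0,0,-5,0]]]' 15
```

```text
rows shift [ 7.27  -2.888 -5.206] spin 2.06 t 8.075 q6 -0.62 open 0.03627042386074231
[[323. 372.]
 [354. 392.]
 [327. 419.]
 [295. 397.]]
time_s: 8.7
tool_pos: [0.5543, -0.336, 0.2485]
tool_rot: [0.006, 0.693, 0.721, 0.001]
contact_force: [-0.4, -0.4, -1.8]
opening: 0.0356
grip_force: 15.0
```

```bash
python3 -m handwheel '[[[1,1.2,-0.5,0,0.4],[1,2.4,-1,0,0.8],[1,3.7,-1.5,0,1.2],[1,5,-2,0,1.6],[1,6.2,-2.5,0,2],[1,7.25,-2.9,0,2.06],[1,7.25,-2.9,0,2.06],[1,7.25,-2.9,0,2.06],[1,7.25,-2.9,0,2.06]]]' 15
python3 - <<'E'
from h import *
snap('wrist','w4.png',(160,40,480,440),1.5)
go((.424,-.048,.0155),-10)
E
```

```text
time_s: 9.82
tool_pos: [0.4236, -0.0497, 0.2405]
tool_rot: [-0.0, 0.767, 0.642, -0.0]
contact_force: [-0.6, 0.7, -0.7]
opening: 0.0359
grip_force: 15.0
rows shift [4.600e-02 3.000e-03 5.627e+00] spin -0.02 t 9.875 q6 0.0 open 0.03600136570190996
```

View pics/w4.png

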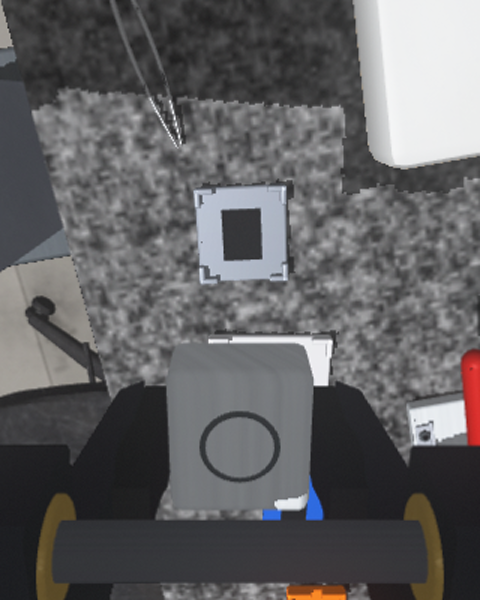

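The block is held level. The grey nest centre is at crop (241.5,234), with its sides nearly upright in the picture.

Run:
```python
from h import *
p=P('w4.png'); f=lambda u,v,z:w(p,(160+u/1.5,40+v/1.5),z)
print('nest',f(241.5,234,.006),f(242,233,.008)); a,b=f(203,282,.011),f(197,192,.011); print(np.degrees(np.arctan2(*(b-a)[1::-1])))
a,b=f(286,278,.011),f(284,187,.011); print(np.degrees(np.arctan2(*(b-a)[1::-1])))
t=pose()[0]; r=f(240,447,t[2]+.016); print('ring',r,t)
```

```text
nest [ 0.42448885 -0.04881763  0.006     ] [ 0.42498604 -0.04780991  0.008     ]
82.42119296196347
82.47693221466736
ring [ 0.42301698 -0.04930503  0.2565636 ] [ 0.42368238 -0.04977325  0.2405636 ]
```

```bash
python3 -m handwheel '[[[1,0.03,0.03,1.2,-0.2],[1,0.03,0.03,2.4,-0.2],[1,0.03,0.03,3.6,-0.2],[1,0.03,0.03,4.7,-0.2],[1,0.03,0.03,5.3,-0.2],[1,0.03,0.03,5.5,-0.2],[1,0.03,0.03,5.6,-0.2],[1,0.03,0.03,5.6,-0.2]]]' 15
```

```text
time_s: 10.88
tool_pos: [0.4258, -0.0482, 0.0177]
tool_rot: [0.001, 0.759, 0.651, 0.001]
contact_force: [-0.2, -0.3, -1.7]
opening: 0.0358
grip_force: 15.0
```

```bash
python3 -m handwheel '[[[1,0,0,0.07,0],[1,0,0,0.14,0],[1,0,0,0.14,0],[0.8,0,0,0.14,0],[0.4,0,0,0.14,0],[0.4,0,0,0.14,0],[0.4,0,0,0.14,0]]]' 15
```

```text
time_s: 11.75
tool_pos: [0.4245, -0.0478, 0.0111]
tool_rot: [-0.0, 0.759, 0.651, -0.0]
contact_force: [0.6, 0.5, 0.0]
opening: 0.0528
grip_force: 0.0
```

```bash
python3 -m handwheel '[[[0.4,0,0,-0.6,0],[0.4,0,0,-1.8,0],[0,0,0,-3.2,0],[0,0,0,-4.7,0],[0,0,0,-5.8,0],[0,0,0,-5.8,0],[0,0,0,-5.8,0]]]' 15
python3 - <<'E'
from h import *
snap('wrist','w5.png',(160,40,480,440),1.5); 
go((.5495,-.331,.25),0.8)
E
```

```text
time_s: 12.62
tool_pos: [0.4241, -0.0478, 0.2424]
tool_rot: [-0.0, 0.759, 0.651, -0.0]
contact_force: [0.1, -0.0, 0.5]
opening: 0.0882
grip_force: 0.0
rows shift [-6.518  4.195 -0.224] spin -1.6 t 12.675 q6 -0.02 open 0.08820436962321182
```

View pics/w5.png

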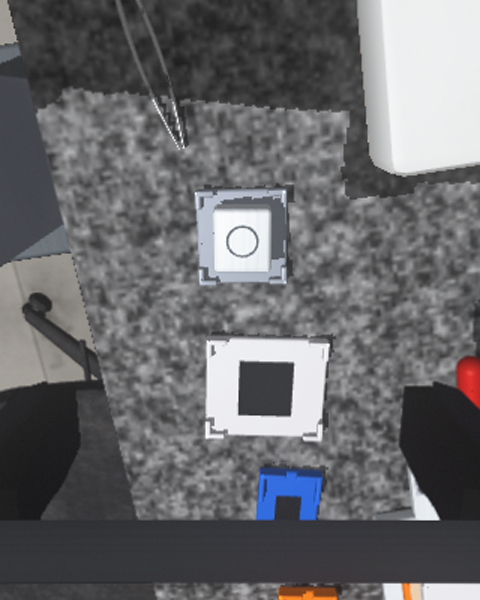

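The block lies flat and centred in the grey nest (242,241). Next is the plate, starting with the white nest position from this view: centre at crop (266.5,388).

```bash
python3 - <<'E'
from h import *
p=P('w5.png'); f=lambda u,v,z:w(p,(160+u/1.5,40+v/1.5),z)
print('white',f(266.5,388,.006),'ring',f(242,241,.028))
a,b=f(206,437,.011),f(208,340,.011);print(np.degrees(np.arctan2(*(b-a)[1::-1])))
a,b=f(322,439,.011),f(328,342,.011);print(np.degrees(np.arctan2(*(b-a)[1::-1])))
E
python3 -m handwheel '[[[0,-1.2,0.8,-0.2,-0.4],[0,-2.4,1.6,-0.2,-0.8],[0,-3.7,2.4,-0.2,-1.2],[0,-5,3.2,-0.2,-1.6],[0,-6.2,4,-0.2,-1.6],[0,-6.5,4.2,-0.2,-1.6],[0,-6.5,4.2,-0.2,-1.6],[0,-6.5,4.2,-0.2,-1.6]]]' 20
python3 - <<'E'
from h import *
snap('wrist','w6.png',(200,120,440,420),2); go((.5495,-.331,.0275),0.8)
E
```

```text
white [ 0.42534123 -0.15918003  0.006     ] ring [ 0.42510885 -0.04685386  0.028     ]
79.10887861764698
80.44078257990073
time_s: 13.68
tool_pos: [0.5501, -0.3288, 0.2503]
tool_rot: [-0.001, 0.702, 0.712, -0.0]
contact_force: [0.3, -0.2, 0.9]
opening: 0.0882
grip_force: 0.0
rows shift [-0.062 -0.015  5.584] spin 0.01 t 13.725 q6 -0.59 open 0.08819654164663324
```

View pics/w6.png

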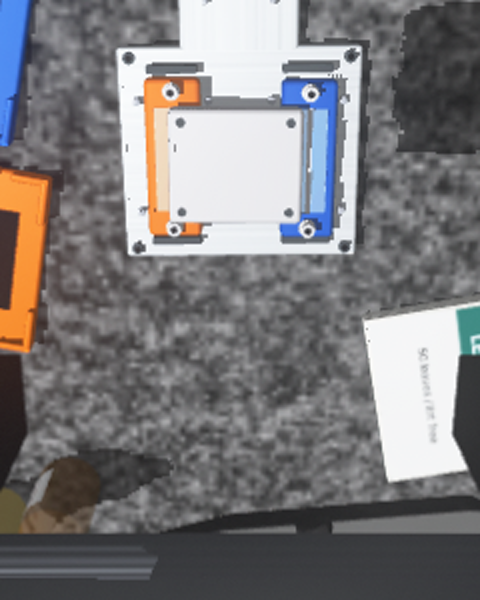

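The plate's screws at crop (180,123), (291,123), (182,212) and (289,212) give a centre of (235.5,167.5). The cell ports are at (170,92)/(173,229) and (311,94)/(308,229).

Run:
```python
from h import *
p=P('w6.png'); f=lambda u,v,z:w(p,(200+u/2,120+v/2),z)
c=[f(*a,.036) for a in((180,123),(291,123),(289,212),(182,212))]; m=np.mean(c,0); print('plate',m.round(4),np.degrees(np.arctan2(*(c[1]-c[0])[1::-1])),np.degrees(np.arctan2(*(c[2]-c[3])[1::-1])))
for k in([f(170,92,.0305),f(173,229,.0305)],[f(311,94,.0305),f(308,229,.0305)]):
    d=k[1]-k[0]; print(((k[0]+k[1])/2).round(4),np.linalg.norm(d).round(4),np.degrees(np.arctan2(d[1],d[0])))
go((m[0],m[1],.0275),0.8)
```

```text
plate [ 0.5477 -0.3306  0.036 ] 0.7797445065600133 0.7856393526959332
[ 0.5177 -0.3295  0.0305] 0.0653 -89.51792100921175
[ 0.5822 -0.329   0.0305] 0.0644 -88.89152234574719
rows shift [-0.052 -0.061  5.584] spin 0.01 t 13.725 q6 -0.59 open 0.08819654164663324
```

```bash
python3 -m handwheel '[[[0,-0.05,-0.06,1.2,0],[0,-0.05,-0.06,2.4,0],[0,-0.05,-0.06,3.6,0],[0,-0.05,-0.06,4.7,0],[0,-0.05,-0.06,5.3,0],[0,-0.05,-0.06,5.56,0],[0,-0.05,-0.06,5.56,0],[0.4,-0.05,-0.06,5.56,0],[0.6,-0.05,-0.06,5.56,0],[0.6,-0.05,-0.06,5.56,0]]]' 20
```

```text
time_s: 14.98
tool_pos: [0.5491, -0.333, 0.03]
tool_rot: [0.001, 0.702, 0.712, 0.0]
contact_force: [-1.6, 0.6, 3.2]
opening: 0.0615
grip_force: 20.0
```

```bash
python3 -m handwheel '[[[0.15,0,0,0,0],[0.15,0,0,0.05,0],[0.15,0,0,0.05,0],[0.6,0,0,0.05,0],[0.6,0,0,0.05,0],[0.6,0,0,0.05,0]]]' 25
```

```text
time_s: 15.72
tool_pos: [0.5485, -0.3325, 0.0268]
tool_rot: [-0.0, 0.702, 0.712, 0.0]
contact_force: [1.0, -0.1, -0.9]
opening: 0.0618
grip_force: 25.0
```

```bash
python3 -m handwheel '[[[0.6,0,0,-0.3,0],[0.6,0,0,-0.8,0],[0.6,0,0,-2,0],[0.6,0,0,-3.4,0],[0.6,0,0,-4.8,0],[0.6,0,0,-5.2,0],[0.6,0,0,-5.2,0]]]' 25
python3 - <<'E'
from h import *
snap('side','d5.png'); a=np.radians(80)
go((.4243-.0019*np.cos(a),-.1588-.0019*np.sin(a),.23),-10)
E
```

```text
time_s: 16.6
tool_pos: [0.5492, -0.333, 0.2371]
tool_rot: [0.002, 0.702, 0.712, 0.0]
contact_force: [0.2, -0.8, -2.4]
opening: 0.0618
grip_force: 25.0
rows shift [ 4.332 -3.044  0.114] spin 1.8 t 16.65 q6 -0.6 open 0.06175600801196181
```

```bash
python3 -m handwheel '[[[0.6,0.9,-0.6,0,0.4],[0.6,1.8,-1.3,0,0.8],[0.6,2.7,-1.9,0,1.2],[0.6,3.6,-2.5,0,1.6],[0.6,4.33,-3.04,0,1.8],[0.6,4.33,-3.04,0,1.8],[0.6,4.33,-3.04,0,1.8],[0.6,4.33,-3.04,0,1.8]]]' 25
python3 - <<'E'
from h import *
snap('wrist','w7.png',(160,40,480,440),1.5); a=np.radians(80)
go((.4243-.0019*np.cos(a),-.1588-.0019*np.sin(a),.012),-10)
E
```

```text
time_s: 17.65
tool_pos: [0.4247, -0.1616, 0.2341]
tool_rot: [-0.001, 0.766, 0.643, -0.0]
contact_force: [-0.5, 0.9, -1.0]
opening: 0.0615
grip_force: 25.0
rows shift [ 0.019 -0.02   5.558] spin -0.01 t 17.7 q6 -0.24 open 0.061408227574084026
```

View pics/w7.png

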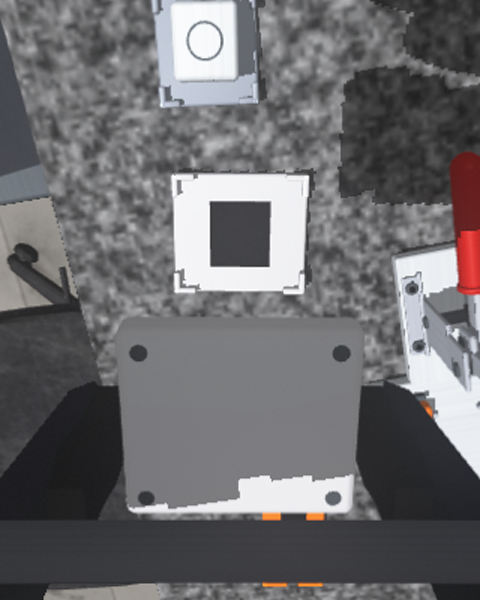

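The plate is held level above the aligned white nest (240,234), so I'll lower it.

```bash
python3 -c "
from h import *
print(w(P('w7.png'),(160+240/1.5,40+234/1.5),.006))"
python3 -m handwheel '[[[0.6,0.02,-0.02,1.2,0],[0.6,0.02,-0.02,2.4,0],[0.6,0.02,-0.02,3.6,0],[0.6,0.02,-0.02,4.7,0],[0.6,0.02,-0.02,5.2,0],[0.6,0.02,-0.02,5.45,0],[0.6,0.02,-0.02,5.5,0],[0.6,0.02,-0.02,5.5,0]]]' 25
```

```text
[ 0.42472584 -0.15899547  0.006     ]
time_s: 18.7
tool_pos: [0.4249, -0.1606, 0.0157]
tool_rot: [0.001, 0.766, 0.643, 0.0]
contact_force: [-0.2, -0.0, -0.7]
opening: 0.0617
grip_force: 25.0
```

```bash
python3 -m handwheel '[[[0.6,0,0,0.07,0],[0.6,0,0,0.14,0],[0.6,0,0,0.14,0],[0.4,0,0,0.14,0],[0,0,0,0.14,0],[0,0,0,0.14,0],[0,0,0,0.14,0]]]' 25
python3 - <<'E'
from h import *
go((.5175,-.331,.24),0.8)
E
```

```text
time_s: 19.58
tool_pos: [0.4241, -0.1602, 0.0094]
tool_rot: [0.0, 0.766, 0.643, 0.0]
contact_force: [0.0, 0.5, 0.4]
opening: 0.0879
grip_force: 0.0
rows shift [-3.8    3.043 -5.763] spin -1.8 t 19.575 q6 -0.24 open 0.08791756227648631
```

```bash
python3 -m handwheel '[[[0,0,0,-0.6,0],[0,0,0,-1.8,0],[0,0,0,-3.2,0],[0,0,0,-4.7,0],[0,0,0,-5.7,0],[0,0,0,-5.7,0],[0,0,0,-5.7,0]]]' 20
python3 - <<'E'
from h import *
snap('wrist','w8.png'); p=P('w8.png'); im=cv2.imread('pics/raw_w8.png')
c=px(p,np.array([.4247,-.159,.012]))[0]; print(c)
x0,y0=(c-36).astype(int); g=cv2.cvtColor(im,cv2.COLOR_BGR2GRAY)[y0:y0+72,x0:x0+72]
mk=(cv2.morphologyEx(g,cv2.MORPH_BLACKHAT,np.ones((9,9)))>60).astype(np.uint8)
n,l,s,ce=cv2.connectedComponentsWithStats(mk)
for i in range(1,n):
    if s[i,4]>5: print(s[i].tolist(),w(p,ce[i]+[x0,y0],.018).round(4)[:2])
go((.5505,-.331,.24),0.8)
E
```

```text
time_s: 20.45
tool_pos: [0.4234, -0.1599, 0.2364]
tool_rot: [-0.001, 0.766, 0.643, -0.0]
contact_force: [0.4, 0.6, -0.2]
opening: 0.0882
grip_force: 0.0
[321.68475248 198.33120521]
[3, 3, 69, 57, 433] [ 0.4408 -0.1423]
[6, 12, 5, 5, 16] [ 0.4026 -0.1324]
[61, 12, 5, 5, 18] [ 0.4519 -0.1413]
[7, 57, 5, 4, 15] [ 0.3953 -0.1742]
[60, 57, 5, 4, 16] [ 0.4448 -0.1829]
[0, 68, 11, 4, 28] [ 0.3898 -0.1842]
[66, 69, 6, 2, 8] [ 0.4497 -0.1951]
rows shift [-3.664  3.887 -0.126] spin -1.8 t 20.5 q6 -0.24 open 0.08805203337780736
```

The plate's screws average (0.4237,-0.1577), which is centred in the white nest. Back to the stack for the cells. The picture budget is used up, so from here I measure numerically.

```bash
cat > cells.py <<'E'
from h import *
import sys
def rect(fn,col,z,ctr,half=.075):
    p=P(fn); im=cv2.imread('pics/raw_'+fn); hsv=cv2.cvtColor(im,cv2.COLOR_BGR2HSV)
    lo,hi=((100,90,60),(125,255,255)) if col=='blue' else ((5,90,100),(22,255,255))
    mk=cv2.inRange(hsv,lo,hi); pts=[]
    for v,u in np.argwhere(mk):
        X=w(p,(u,v),z)[:2]
        if abs(X-ctr).max()<half: pts.append(X)
    pts=np.array(pts,np.float32)*1000
    return cv2.minAreaRect(pts),len(pts)
E
python3 -m handwheel '[[[0,-0.8,0.8,-0.1,-0.4],[0,-1.6,1.7,-0.1,-0.8],[0,-2.5,2.6,-0.1,-1.2],[0,-3.3,3.5,-0.1,-1.6],[0,-3.66,3.89,-0.1,-1.8],[0,-3.66,3.89,-0.1,-1.8],[0,-3.66,3.89,-0.1,-1.8]]]' 20
python3 - <<'E'
from cells import *
snap('wrist','w9.png')
print('blue',rect('w9.png','blue',.024,np.array([.5822,-.329]),.047)); print('orange',rect('w9.png','orange',.024,np.array([.518,-.3295]),.047))
go((.5825,-.329,.018),0.8)
E
```

```text
time_s: 21.38
tool_pos: [0.5505, -0.3303, 0.2393]
tool_rot: [-0.002, 0.702, 0.712, -0.0]
contact_force: [0.3, 0.8, -0.1]
opening: 0.0881
grip_force: 0.0
blue (((581.6331176757812, -328.60711669921875), (26.020893096923828, 76.18514251708984), 0.6804675459861755), 1626)
orange (((517.9328002929688, -328.48016357421875), (26.199932098388672, 76.1275863647461), 0.8933223485946655), 1223)
rows shift [0.01  0.808 5.547] spin -0.0 t 21.425 q6 -0.59 open 0.08818594137961859
```

```bash
python3 -m handwheel '[[[0.3,0.01,0.79,1,0],[0.5,0.01,0.79,2.2,0],[0.5,0.01,0.79,3.4,0],[0.5,0.01,0.79,4.5,0],[0.5,0.01,0.79,5.2,0],[0.5,0.01,0.79,5.5,0],[0.5,0.01,0.79,5.54,0],[0.5,0.01,0.79,5.54,0],[0.5,0.01,0.79,5.54,0]]]' 12
```

```text
time_s: 22.55
tool_pos: [0.5845, -0.3312, 0.0216]
tool_rot: [0.001, 0.702, 0.712, 0.0]
contact_force: [-0.7, 0.1, -0.3]
opening: 0.0443
grip_force: 0.0
```

```bash
python3 -m handwheel '[[[0.5,0.04,-0.05,0.06,0],[0.5,0.04,-0.05,0.11,0],[0.5,0.04,-0.05,0.11,0],[0.5,0.04,-0.05,0.11,0]]]' 12
```

```text
time_s: 23.05
tool_pos: [0.5813, -0.3289, 0.0152]
tool_rot: [-0.0, 0.702, 0.712, -0.0]
contact_force: [-0.3, 0.2, -0.1]
opening: 0.0443
grip_force: 0.0
```

Now close on it, then lift straight up.

```bash
python3 -m handwheel '[[[0.7,0,0,0,0],[0.9,0,0,0,0],[0.9,0,0,0,0],[0.9,0,0,0,0],[0.9,0,0,-0.2,0],[0.9,0,0,-0.4,0],[0.9,0,0,-0.4,0]]]' 15
python3 - <<'E'
from cells import *
a=np.radians(79.5); b=np.array([.4240,-.2759])
go((b[0],b[1],.24),-11)
E
```

```text
time_s: 23.92
tool_pos: [0.5822, -0.3295, 0.0328]
tool_rot: [0.001, 0.702, 0.712, 0.0]
contact_force: [0.4, -0.2, -1.5]
opening: 0.0259
grip_force: 15.0
rows shift [ 1.387 -3.926 -5.189] spin 1.96 t 23.925 q6 -0.57 open 0.025868564318864924
```

```bash
python3 -m handwheel '[[[0.9,0,0,-0.6,0],[0.9,0,0,-1.7,0],[0.9,0,0,-2.9,0],[0.9,0,0,-4.2,0],[0.9,0.3,-1,-4.2,0.5],[0.9,0.6,-2,-4.2,1],[0.9,1,-3,-4.2,1.5],[0.9,1.39,-3.93,-4.2,1.96],[0.9,1.39,-3.93,-4.2,1.96],[0.9,1.39,-3.93,-4.2,1.96],[0.9,1.39,-3.93,-4.2,1.96]]]' 15
python3 - <<'E'
from cells import *
snap('wrist','w10.png')
print('nest',rect('w10.png','blue',.008,np.array([.424,-.2759]),.06))
t=pose()[0]; print(t,'cell',rect('w10.png','blue',t[2]+.009,t[:2],.06))
go((.424,-.276,.0092),-11)
E
```

```text
time_s: 25.3
tool_pos: [0.4244, -0.2761, 0.1997]
tool_rot: [0.0, 0.771, 0.636, 0.0]
contact_force: [-1.0, -0.3, -0.6]
opening: 0.0259
grip_force: 15.0
nest (((421.1025390625, -283.7223815917969), (115.22027587890625, 62.9954948425293), 80.52416229248047), 5610)
[ 0.42434182 -0.2760033   0.19951621] cell (((426.93505859375, -258.3020935058594), (89.70269012451172, 25.894264221191406), 79.01020050048828), 7274)
rows shift [-1.000e-03 -1.100e-02  4.758e+00] spin 0.01 t 25.35 q6 -0.43 open 0.0260650511381181
```

```bash
python3 -m handwheel '[[[0.9,0,-0.01,1,0],[0.9,0,-0.01,2.2,0],[0.9,0,-0.01,3.4,0],[0.9,0,-0.01,4.2,0],[0.9,0,-0.01,4.5,0],[0.9,0,-0.01,4.6,0],[0.9,0,-0.01,4.6,0],[0.9,0,-0.01,4.6,0]]]' 15
```

```text
time_s: 26.35
tool_pos: [0.4241, -0.2762, 0.0167]
tool_rot: [0.001, 0.771, 0.636, 0.0]
contact_force: [0.1, -0.0, 0.5]
opening: 0.0262
grip_force: 15.0
```

```bash
python3 -m handwheel '[[[0.9,0,0,0.08,0],[0.9,0,0,0.16,0],[0.9,0,0,0.16,0],[0.9,0,0,0.16,0]]]' 15
```

```text
time_s: 26.85
tool_pos: [0.4232, -0.2756, 0.0092]
tool_rot: [0.0, 0.771, 0.636, 0.0]
contact_force: [-0.4, -0.0, 1.6]
opening: 0.0256
grip_force: 15.0
```

```bash
python3 -m handwheel '[[[0.7,0,0,0,0],[0.5,0,0,0,0],[0.5,0,0,0,0],[0.5,0,0,-0.5,0],[0.5,0,0,-1.6,0],[0.5,0,0,-3,0],[0.5,0,0,-4.4,0],[0.5,0,0,-5,0],[0.5,0,0,-5,0]]]' 15
python3 - <<'E'
from cells import *
snap('wrist','w11.png')
print('nest+cell',rect('w11.png','blue',.012,np.array([.424,-.2759]),.06))
# ports: bright blobs at z .0245
p=P('w11.png'); im=cv2.imread('pics/raw_w11.png')
c=px(p,np.array([.4236,-.2757,.02]))[0]; x0,y0=(c-55).astype(int); h=cv2.cvtColor(im,cv2.COLOR_BGR2HSV)[y0:y0+110,x0:x0+110]
# pale-blue top window and body centroid
n,l,s,ce=cv2.connectedComponentsWithStats(cv2.inRange(h,(0,0,190),(180,60,255)))
for i in range(1,n):
    if s[i,4]>8: print(s[i].tolist(),w(p,ce[i]+[x0,y0],.0245).round(4)[:2])
go((.518,-.3285,.24),0.8)
E
```

```text
time_s: 27.98
tool_pos: [0.4243, -0.2764, 0.2114]
tool_rot: [0.003, 0.771, 0.636, 0.001]
contact_force: [-0.6, -0.1, -0.6]
opening: 0.0442
grip_force: 0.0
nest+cell (((423.6522216796875, -275.09857177734375), (97.1487045288086, 45.98472595214844), 78.134521484375), 4388)
[50, 14, 8, 10, 45] [ 0.4284 -0.2432]
[53, 27, 3, 57, 171] [ 0.4228 -0.2739]
[50, 88, 9, 9, 38] [ 0.4157 -0.307 ]
rows shift [-0.848  2.581 -0.766] spin -1.96 t 28.025 q6 -0.44 open 0.044164316785731454
```

The blue cell's ports put its centre at (0.422,-0.275), at 78.7° in a nest at 78.1°: seated. Next is the orange cell.

```bash
python3 -m handwheel '[[[0.5,-0.2,0.6,-0.5,-0.5],[0.5,-0.4,1.3,-0.5,-1],[0.5,-0.6,1.9,-0.5,-1.5],[0.5,-0.85,2.58,-0.5,-1.96],[0.5,-0.85,2.58,-0.5,-1.96],[0.5,-0.85,2.58,-0.5,-1.96],[0.5,-0.85,2.58,-0.5,-1.96]]]' 15
python3 - <<'E'
from cells import *
snap('wrist','w12.png'); r=rect('w12.png','orange',.024,np.array([.518,-.3295]),.047); print(r)
go((r[0][0][0]/1000,r[0][0][1]/1000,.0152),0.8)
E
```

```text
time_s: 28.9
tool_pos: [0.5167, -0.3278, 0.228]
tool_rot: [-0.001, 0.702, 0.712, -0.0]
contact_force: [0.7, 0.1, 0.5]
opening: 0.0441
grip_force: 0.0
(((517.6665649414062, -328.8365173339844), (25.697261810302734, 76.29617309570312), 0.6995289921760559), 1259)
rows shift [-0.027  0.024  5.332] spin -0.01 t 28.95 q6 -0.62 open 0.04411028129555782
```

```bash
python3 -m handwheel '[[[0.5,-0.02,0.02,1,0],[0.5,-0.02,0.02,2.2,0],[0.5,-0.02,0.02,3.4,0],[0.5,-0.02,0.02,4.5,0],[0.5,-0.02,0.02,5,0],[0.5,-0.02,0.02,5.15,0],[0.5,-0.02,0.02,5.15,0],[0.5,-0.02,0.02,5.15,0],[0.5,-0.02,0.02,5.15,0]]]' 15; python3 -c "
from h import *
go((.5177,-.3288,.0152),.8)"
```

```text
time_s: 30.08
tool_pos: [0.5196, -0.3299, 0.0245]
tool_rot: [0.001, 0.702, 0.712, 0.0]
contact_force: [0.3, -0.6, -0.5]
opening: 0.0437
grip_force: 0.0
rows shift [ 0.03  -0.048  0.233] spin -0.0 t 30.075 q6 -0.62 open 0.04374541515513261
```

```bash
python3 -m handwheel '[[[0.5,0.02,-0.04,0.1,0],[0.5,0.02,-0.04,0.18,0],[0.5,0.02,-0.04,0.18,0],[0.5,0.02,-0.04,0.18,0]]]' 15
```

```text
time_s: 30.58
tool_pos: [0.5169, -0.3284, 0.0155]
tool_rot: [-0.0, 0.702, 0.712, -0.0]
contact_force: [0.3, 0.2, 0.1]
opening: 0.0441
grip_force: 0.0
```

```bash
python3 -m handwheel '[[[0.7,0,0,0,0],[0.9,0,0,0,0],[0.9,0,0,0,0],[0.9,0,0,0,0],[0.9,0,0,-0.2,0],[0.9,0,0,-0.4,0],[0.9,0,0,-0.4,0]]]' 15
python3 - <<'E'
from cells import *
print(rect('w12.png','orange',.008,np.array([.4247,-.387]),.06),rect('w9.png','orange',.008,np.array([.4247,-.387]),.06))
go((.4247,-.387,.2),-9.5)
E
```

```text
time_s: 31.45
tool_pos: [0.5178, -0.329, 0.0331]
tool_rot: [0.001, 0.702, 0.712, 0.0]
contact_force: [0.1, -0.9, -1.4]
opening: 0.0255
grip_force: 15.0
(((423.9049987792969, -387.1343994140625), (99.99148559570312, 47.83856964111328), 80.25081634521484), 3490) (((423.97076416015625, -387.1427307128906), (99.8661880493164, 48.64030838012695), 80.33921813964844), 3523)
rows shift [-1.422 -2.34  -4.176] spin 1.72 t 31.45 q6 -0.62 open 0.025479258223726077
```

Run:
```python
from h import *
q=P('s1.png');d=P('d1.png')
def ray(p,uv): a=w(p,uv,0);b=w(p,uv,.3); return a,(b-a)/np.linalg.norm(b-a)
for u in((398,272),(460,310)):
  for v in((528,8),(420,25),(470,30)):
    a,x=ray(q,u);b,y=ray(d,v); s=np.linalg.lstsq(np.c_[x,-y],b-a,rcond=None)[0]; A=a+x*s[0];B=b+y*s[1]; print(u,v,((A+B)/2).round(3),np.linalg.norm(A-B).round(3))
```

```text
(398, 272) (528, 8) [ 0.374 -0.646  0.426] 0.011
(398, 272) (420, 25) [ 0.487 -0.548  0.358] 0.099
(398, 272) (470, 30) [ 0.436 -0.587  0.374] 0.032
(460, 310) (528, 8) [ 0.39  -0.705  0.416] 0.025
(460, 310) (420, 25) [ 0.517 -0.62   0.34 ] 0.088
(460, 310) (470, 30) [ 0.459 -0.654  0.359] 0.018
```

```bash
python3 -m handwheel '[[[0.9,0,0,-0.6,0],[0.9,0,0,-1.7,0],[0.9,0,0,-3,0],[0.9,-0.4,-0.7,-3,0.5],[0.9,-0.9,-1.5,-3,1.1],[0.9,-1.42,-2.34,-3,1.7],[0.9,-1.42,-2.34,-3,1.7],[0.9,-1.42,-2.34,-3,1.7],[0.9,-1.42,-2.34,-3,1.7]]]' 15
python3 - <<'E'
from cells import *
go((.424,-.3871,.0095),-9.6)
E
```

```text
time_s: 32.58
tool_pos: [0.425, -0.3861, 0.1517]
tool_rot: [0.0, 0.762, 0.647, 0.0]
contact_force: [-0.9, 0.2, -0.4]
opening: 0.0256
grip_force: 15.0
rows shift [-0.03  -0.021  3.555] spin 0.04 t 32.575 q6 -0.62 open 0.02555862275343919
```

```bash
python3 -m handwheel '[[[0.9,-0.03,-0.02,1,0],[0.9,-0.03,-0.02,2,0],[0.9,-0.03,-0.02,2.9,0],[0.9,-0.03,-0.02,3.3,0],[0.9,-0.03,-0.02,3.4,0],[0.9,-0.03,-0.02,3.4,0],[0.9,-0.03,-0.02,3.4,0]]]' 15
```

```text
time_s: 33.45
tool_pos: [0.4243, -0.3886, 0.0173]
tool_rot: [0.001, 0.763, 0.647, 0.0]
contact_force: [0.1, 1.0, -0.5]
opening: 0.0257
grip_force: 15.0
```

```bash
python3 -m handwheel '[[[0.9,0.02,0,0.09,0],[0.9,0.02,0,0.17,0],[0.9,0.02,0,0.17,0],[0.9,0.02,0,0.17,0]]]' 15
```

```text
time_s: 33.95
tool_pos: [0.4236, -0.3871, 0.0096]
tool_rot: [0.0, 0.763, 0.647, 0.0]
contact_force: [-0.9, 0.6, 6.2]
opening: 0.026
grip_force: 15.0
```

On the floor (6 N). Release, rise and check all four parts numerically.

```bash
python3 -m handwheel '[[[0.7,0,0,0,0],[0.5,0,0,0,0],[0.5,0,0,0,0],[0.5,0,0,-0.5,0],[0.5,0,0,-1.6,0],[0.5,0,0,-3,0],[0.5,0,0,-4.4,0],[0.5,0,0,-5.5,0],[0.5,0,0,-5.5,0],[0.5,0,0,-5.5,0]]]' 15
python3 - <<'E'
from cells import *
snap('wrist','w13.png'); p=P('w13.png'); im=cv2.imread('pics/raw_w13.png'); H=cv2.cvtColor(im,cv2.COLOR_BGR2HSV)
for nm,c0 in(('orange',(.424,-.387)),('blue',(.4235,-.2755))):
    c=px(p,np.array([*c0,.02]))[0]; x0,y0=np.maximum((c-52).astype(int),0); h=H[y0:y0+104,x0:x0+104]; print(nm,c)
    n,l,s,ce=cv2.connectedComponentsWithStats(cv2.inRange(h,(0,0,190),(180,60,255)))
    for i in range(1,n):
        if s[i,4]>20: print(s[i].tolist(),w(p,ce[i]+[x0,y0],.0245).round(4)[:2])
snap('side','d9.png'); d=P('d9.png'); im=cv2.imread('pics/raw_d9.png'); h=cv2.cvtColor(im,cv2.COLOR_BGR2HSV)
m=cv2.inRange(h,(0,150,90),(4,255,255))[150:340,230:420]; ys,xs=np.nonzero(m); print('red handle side px x',xs.min()+230,xs.max()+230,'y',ys.min()+150,ys.max()+150)
print('expected level',px(d,np.array([[.547,-.19,.07],[.547,-.123,.07]])).round(), 'upright',px(d,np.array([.547,-.231,.193])).round())
E
```

```text
time_s: 35.2
tool_pos: [0.4231, -0.3866, 0.2293]
tool_rot: [0.0, 0.763, 0.647, 0.0]
contact_force: [-0.8, 0.5, -0.9]
opening: 0.0439
grip_force: 0.0
orange [321.22780953 203.28020564]
[47, 13, 8, 10, 37] [ 0.4276 -0.3551]
[42, 26, 19, 54, 920] [ 0.4231 -0.3855]
[47, 84, 8, 9, 36] [ 0.4168 -0.4192]
blue [298.47889261  72.40469635]
[47, 3, 9, 11, 69] [ 0.4284 -0.2443]
[50, 19, 4, 67, 258] [ 0.423  -0.2746]
[47, 90, 9, 10, 51] [ 0.4163 -0.3076]
red handle side px x 278 304 y 211 301
expected level [[302. 277.]
 [280. 301.]] upright [[316. 201.]]
```

```bash
python3 -c "
from workcell import job
print(job.job_done())"
```

```text
the job is handed in; nothing more can be done
None
```

I've handed the job in: the clamp is open, and the block, plate, blue cell and orange cell each measured centred and set down in their own nests, after about 35 s of the 99 s allowed; the hand-in call returned no verdict.

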